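# Shut the memory-module case

## Task

Slide the top door of the long parts case, the one with the memory modules in it, fully shut against the bar at its end to keep the dust out. The shorter case beside it is still being filled: leave its door open.

Things in the scene. Friction and masses are not known exactly. Their poses are not given: they have to be found in the camera images.
- long_case: Long white case, fixed, lying flat: 150 mm (its x) by 320 (its y) by 100 high; rails on both long edges and the end bar across its -y end reach 112. Turned up to 0.5 rad. Origin: centre of its underside, z up. Memory modules stand in the opening in its top's -y half; a fixed panel covers the +y half, over which the open door stands. The door shuts towards the case's -y.
- long_pull (a point): Centre of the upright pull on the long case's door: a dark steel block 44 mm along the case's x, 14 thick along its y, 40 high, in the middle of the flat aluminium door (126 by 158 mm). This point is 127 mm above the table, the pull's top 147, the door's upper face 107. Axes as the case's. With the door shut it lies at x = 0, y = -67 mm in the case's frame.
- long_door (a joint): How far the long case's door is open, in m: 0 shut against the end bar, about 0.14 fully open. It runs along the case's y with some 2 N of friction, and stays where it is left.
- short_door (a joint): How far the door of the other case is open, in m: 0 shut, about 0.09 fully open. That case is white too but shorter, broader and lower (190 by 220 by 75 mm), holds square processors, and has the same kind of aluminium door and pull. It is to stay open.

How it is judged:
By the outcome, as a careful person would: the job done as asked, in the order asked, and still so for the second after the job is handed in, with the robot touching nothing.
It also fails if it takes over 32 s, if anything falls off the work surface, if the arm or the gripper's body presses on something with over 40 N, if the wrist force passes 120 N, or if a joint passes its speed limit or range.

## Robot

A 7-joint arm with a two-finger parallel gripper is mounted at the origin on the work surface. World frame = base frame: x ahead of the robot, y to its left, z up, the work surface at z = 0. Lengths are in m, angles in rad, forces in N, time in s.
With the tool pointing down it reaches from about 0.425 to 1.025 m from the base axis. Payload 9.4 kg.
Tool frame: the origin (TCP) lies at the very end of the fingers, on their centre line; the grasp point (between the pads) lies 19 mm behind it; x points along the fingers, z is the direction in which the jaws open and shut, and the axes are right-handed (so a half turn about x gives the same grasp; the last joint's range is limited). The gripper opens to 93 mm and grips with 3 to 60 N. Pads are 15 mm wide; open, the fingers measure 128 mm over their backs; the gripper's body (75 mm by 188 mm) begins 65 mm behind the grasp point.
Start: joints at [1.182, 0.599, -0.003, 1.599, 0.002, 0.943, -0.08], TCP at [0.222, -0.69, 0.185] pointing down, gripper open.
Joint ranges: [-2.57, 2.57], [-0.35, 1.97], [-1.29, 1.29], [0.11, 2.56], [-1.05, 4.19], [0.11, 1.86], [-2.63, 2.63]. Speed limits (rad/s): [2.22, 2.22, 3.01, 3.01, 3.14, 3.14, 3.14].

## Interface

Orientations are given as a unit quaternion [w, x, y, z].
In Python, from workcell import manip gives the robot as it stands. Calls block until the motion is done:
- manip.goto(position, orientation): joint-space move of the TCP to a pose.
- manip.move_l(position, orientation=None, vel=0.15, max_force=None): straight line of the TCP; orientation=None keeps the orientation; vel is the mean speed in m/s. With max_force (N) it stops when the force on the tool has changed by that much, and returns True; else False.
- manip.move_joints(angles): joint-space move.
- manip.open() and manip.grasp(squeeze=None): open the fingers fully, or close them until they stop; squeeze is the grip in N (None keeps the last).
- manip.dwell(seconds).
- manip.solve_ik(position, orientation): joint angles nearest the present ones, or None.
- manip.get_image(name): name is "scene" or "top"; returns a dict with "image" (384x512x3 uint8, red, green, blue), "z_map" (384x512 float32, m along the optical axis (not along the pixel's ray), 0 where there is no reading), "fx", "fy", "cx", "cy" (pixels), "k1" (the pictures are not rectified: a ray, as slopes to the right and down, at radius r is drawn at 1 + k1 r^2 times it, then the intrinsics apply), "R" (3x3) and "t" (3): a world point X has camera coordinates R X + t. Camera axes: x right, y down, z forward; pixel columns grow to the right and rows downward; lengths in m; the calibration is good to about 2 mm. A picture is of the moment at which its call begins.
A pose or a line that the arm cannot do raises manip.Unreachable and nothing moves.
- manip.sign_off(): hands the job in, once; it reports no verdict.
Readings, each from a call of its own:
- manip.get_t(): time.
- manip.get_joints(): joint angles.
- manip.get_qvel(): joint speeds.
- manip.get_joint_efforts(): joint torques, N m.
- manip.get_tool_pos(): TCP position.
- manip.get_ee_rot(): TCP orientation.
- manip.get_force(): force on the tool from outside, world axes, zero at the start.
- manip.get_wrist_torque(): the same for the moment, N m.
- manip.get_grip_width(): finger opening in m.
Only numpy, scipy, OpenCV 4.12 (cv2) and the standard library are available. Lean on these libraries where they do the work, as an engineer would, in place of code of your own. Each camera call takes 0.05 s, during which the arm holds its last target. There are 200 camera calls.

## Working session

There is one attempt and no reset: what is moved stays moved. The work goes in short steps, each a Python script; the robot and the scene stay as the last script left them, time stands still between calls to the robot, and variables do not carry over. Pictures are saved under pics/ and viewed, about 8 in all and at most 12, crops included, and the job is handed in when it is done.

```bash
mkdir -p pics
python3 - <<'E'
from workcell import manip
import cv2,numpy as np,pickle
d={}
for n in("scene","top"):
    g=manip.get_image(n);d[n]=g
    cv2.imwrite(f"pics/{n}0.png",cv2.resize(g["image"][:,:,::-1],(800,600),interpolation=cv2.INTER_CUBIC))
    print(n,g["fx"],g["fy"],g["cx"],g["cy"],g["k1"],(-g["R"].T@g["t"]).round(3),g["R"].round(3).tolist())
pickle.dump(d,open("im0.pkl","wb"));print(manip.get_t(),manip.get_ee_rot())
E
```

```text
scene 393.5166412499944 393.5166412499944 255.65398580965078 192.06484886381386 -0.12643215286138193 [0.914 0.282 0.825] [[-0.663, 0.748, 0.014], [0.614, 0.556, -0.56], [-0.427, -0.363, -0.828]]
top 382.3658768989448 382.3658768989448 257.09023642470174 187.8046315114699 -0.03298167119398964 [ 0.4   -0.037  0.826] [[-0.028, -1.0, 0.002], [-0.988, 0.027, -0.153], [0.153, -0.007, -0.988]]
0.1 [ 0.57116187  0.41651849  0.57201512 -0.41603506]
```

View pics/top0.png

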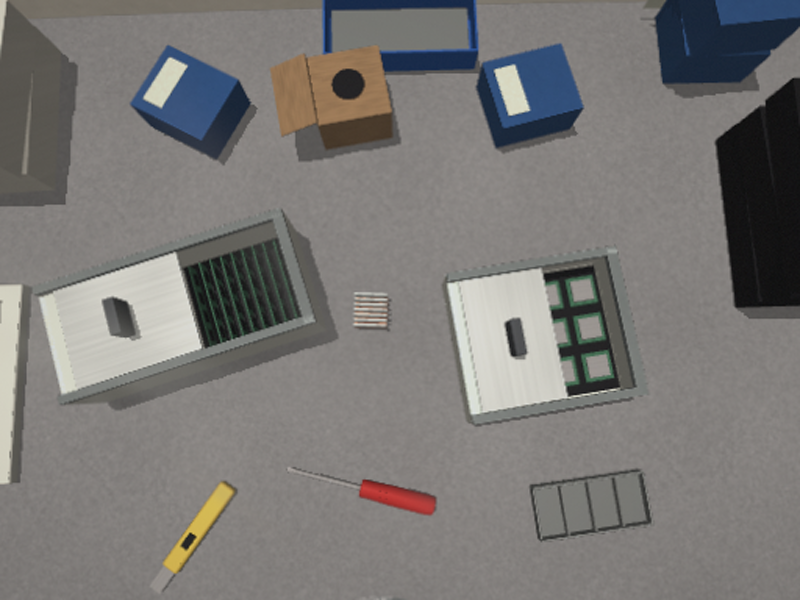

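View pics/scene0.png

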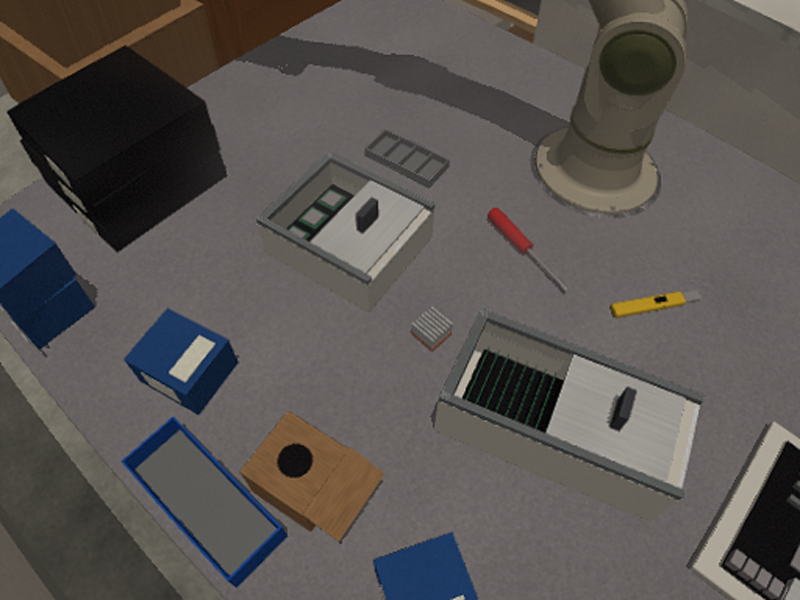

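The top view shows the long case at left, with its pull at about (118,318) and its end bar from (281,211) to (325,322). The short case is at right, with its pull at (515,338). The long door shuts towards image right, which is world -y.

```bash
cat > h.py <<'E'
import cv2,numpy as np
def cloud(g):
    h,w=g["z_map"].shape
    K=np.array([[g["fx"],0,g["cx"]],[0,g["fy"],g["cy"]],[0,0,1.]])
    u,v=np.meshgrid(np.arange(w),np.arange(h))
    p=cv2.undistortPoints(np.stack([u,v],-1).reshape(-1,1,2).astype(float),K,np.array([g["k1"],0,0,0,0.]) if 0 else None)[:,0]
    q=p.copy()
    for _ in range(20): q=p/(1+g["k1"]*(q**2).sum(1,keepdims=True))
    z=g["z_map"].reshape(-1,1)
    X=(np.c_[q*z,z]-g["t"])@g["R"]
    X[z[:,0]==0]=np.nan
    return X.reshape(h,w,3)
E
sed -i 's/    p=cv2.*/    p=np.c_[(u.ravel()-g["cx"])\/g["fx"],(v.ravel()-g["cy"])\/g["fy"]]/; /K=np/d' h.py
python3 - <<'E'
from h import *;import pickle
d=pickle.load(open("im0.pkl","rb"))
for n in d:
    X=cloud(d[n]).reshape(-1,3)
    r=(X[:,0]>.2)&(X[:,0]<.7)&(X[:,1]>.03)&(X[:,1]<.55)
    b=X[r&(X[:,2]>.09)&(X[:,2]<.16)]
    print(n,"case",cv2.minAreaRect(b[:,:2].astype(np.float32)),len(b))
    b=X[r&(X[:,2]>.139)&(X[:,2]<.16)]
    print("pulltop",cv2.minAreaRect(b[:,:2].astype(np.float32)),len(b),np.median(b,0))
    b=X[r&(X[:,2]>.1095)&(X[:,2]<.118)]
    print("rails",cv2.minAreaRect(b[:,:2].astype(np.float32)),len(b))
X=cloud(d["top"])
for u,v in[(281,211),(325,322),(38,293),(64,402),(116,316),(286,220),(316,310),(100,350),(500,120)]: print(u,v,X[round(v/1.5625),round(u/1.5625)].round(3))
E
```

```text
scene case ((0.5065655708312988, 0.23740598559379578), (0.1532353162765503, 0.32133132219314575), 16.35573959350586) 7969
pulltop ((0.49052512645721436, 0.2934662997722626), (0.044933367520570755, 0.0149473175406456), 16.408279418945312) 185 [0.49246335 0.29330401 0.14750062]
rails ((0.5065947771072388, 0.23683467507362366), (0.1532483547925949, 0.32032066583633423), 16.512664794921875) 2388
top case ((0.5880752801895142, 0.26988786458969116), (0.32621997594833374, 0.3365580141544342), 16.85271453857422) 9204
pulltop ((0.48963382840156555, 0.2934589385986328), (0.04379553720355034, 0.014669941738247871), 16.02069854736328) 229 [0.48901159 0.29219077 0.14661402]
rails ((0.5891156196594238, 0.26507097482681274), (0.3251170217990875, 0.3267092704772949), 16.894840240478516) 2706
281 211 [0.618 0.104 0.114]
325 322 [0.491 0.064 0.002]
38 293 [0.523 0.406 0.108]
64 402 [0.392 0.364 0.111]
116 316 [0.489 0.287 0.148]
286 220 [0.611 0.101 0.096]
316 310 [0.5   0.068 0.069]
100 350 [0.453 0.325 0.105]
500 120 [ 0.751 -0.182  0.067]
```

The two cameras agree: yaw is about 0.286 rad and the pull is at (0.490, 0.2935), 0.147 high at the top. In the case frame that is x≈0, y≈+0.059, so the door is about 0.126 open. Next I check obstacle heights along the sweep, then move.

```bash
cat >> h.py <<'E'
from scipy.spatial.transform import Rotation as Rot
yaw=0.2865; ex=np.array([np.cos(yaw),np.sin(yaw),0]); ey=np.array([-np.sin(yaw),np.cos(yaw),0])
C=np.array([.5065,.237,0])
def quat(s=1):
    x=np.array([0,0,-1.]);z=s*ey
    q=Rot.from_matrix(np.c_[x,np.cross(z,x),z]).as_quat();return q[[3,0,1,2]]
E
python3 - <<'E'
from h import *;import pickle
from workcell import manip
d=pickle.load(open("im0.pkl","rb"))
for n in d:
    X=cloud(d[n]).reshape(-1,3);r=np.hypot(X[:,0],X[:,1]);a=np.arctan2(X[:,1],X[:,0])
    for lo in np.arange(-1.4,.8,.2):
        k=(r>.35)&(r<.95)&(a>lo)&(a<lo+.2)
        if k.any(): print(n,round(lo,1),X[k,2].max().round(3),end="; ")
p=np.array([.490,.2935,.25])
up=manip.get_tool_pos();up[2]=.40
for s in(1,-1): print(s,manip.solve_ik(p,quat(s)))
print(manip.solve_ik(up,manip.get_ee_rot()))
E
```

```text
scene -1.4 0.007; scene -1.2 0.023; scene -1.0 0.184; scene -0.8 0.185; scene -0.6 0.165; scene -0.4 0.125; scene -0.2 0.09; scene -0.0 0.116; scene 0.2 0.118; scene 0.4 0.15; scene 0.6 0.117; top -1.4 0.005; top -1.2 0.023; top -1.0 0.131; top -0.8 0.182; top -0.6 0.162; top -0.4 0.126; top -0.2 0.09; top -0.0 0.116; top 0.2 0.115; top 0.4 0.15; top 0.6 0.116; 1 [ 0.0912802   0.54445927 -1.09564617  1.84077714  0.54412474  1.09672189
  0.64975047]
-1 [-0.08589742  0.43835149 -0.78087024  1.85004846  0.36270576  1.00109259
 -2.30341354]
[ 1.17288406  0.4640681   0.01330456  1.31016288 -0.00602206  1.36878648
 -0.07291212]
```

Run:
```python
from h import *
from workcell import manip
up=manip.get_tool_pos();up[2]=.38
manip.move_l(up,vel=.3)
j=np.array(manip.get_joints());j[0]=-.5
manip.move_joints(j)
p=np.array([.490,.2935,.22])
for s in(1,-1): print(s,manip.solve_ik(p,quat(s)))
print(manip.get_t(),manip.get_tool_pos())
manip.goto(p,quat(1))
print(manip.get_t(),manip.get_joints(),manip.get_tool_pos(),manip.get_force())
for n in("scene",):
    g=manip.get_image(n)
    cv2.imwrite(f"pics/{n}1.png",cv2.resize(g["image"][150:384,256:512,::-1],(768,702))[:600])
```

```text
1 [-0.38945846  0.39414331 -0.34295835  1.90364564  0.16951461  0.87174818
  1.03967332]
-1 [-0.8928681   0.38881214  0.35223448  1.93484606 -0.17538842  0.84733788
 -1.7325359 ]
4.6333 [0.66266844 0.29097159 0.37812525]
5.6667 [-0.38921294  0.39409045 -0.34193891  1.90176289  0.16936365  0.87218024
  1.03804052] [0.49123777 0.29355971 0.22061388] [ 0.2866294  -0.12795299 -1.04680401]
```

View pics/scene1.png

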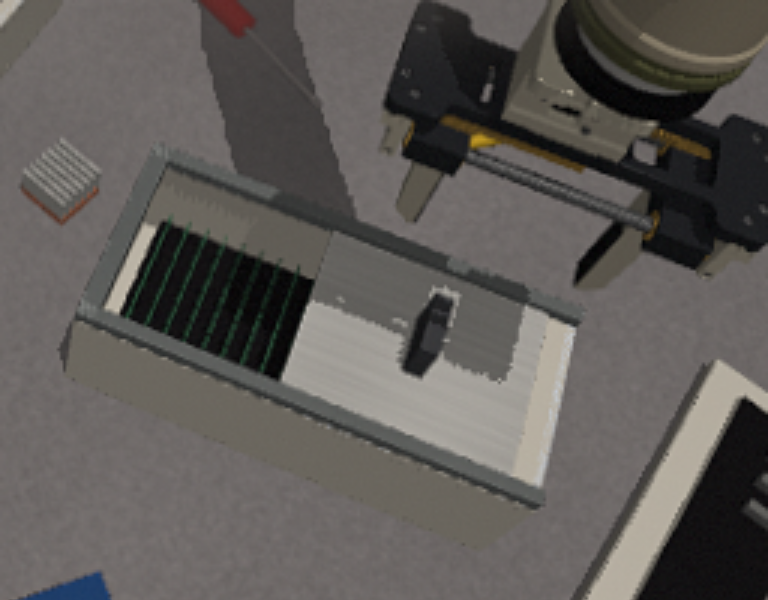

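The picture shows the gripper above the pull at crop (430,335), with the jaws opening along the case's long axis. I'll descend and grasp.

Run:
```python
from h import *
from workcell import manip
print(manip.move_l([.490,.2935,.119],quat(1),vel=.12,max_force=8),manip.get_tool_pos(),manip.get_force())
manip.grasp(20)
print(manip.get_grip_width(),manip.get_tool_pos(),manip.get_force(),manip.get_t())
g=manip.get_image("scene")
cv2.imwrite("pics/scene2.png",cv2.resize(g["image"][150:350,256:512,::-1],(768,600)))
```

```text
False [0.49035907 0.29382684 0.11956521] [-0.31955569 -0.64348985 -0.45150342]
0.00035292991584846454 [0.49000344 0.29353171 0.11901962] [ 0.08207557 -0.37451695  0.12902485] 8.1583
```

View pics/scene2.png

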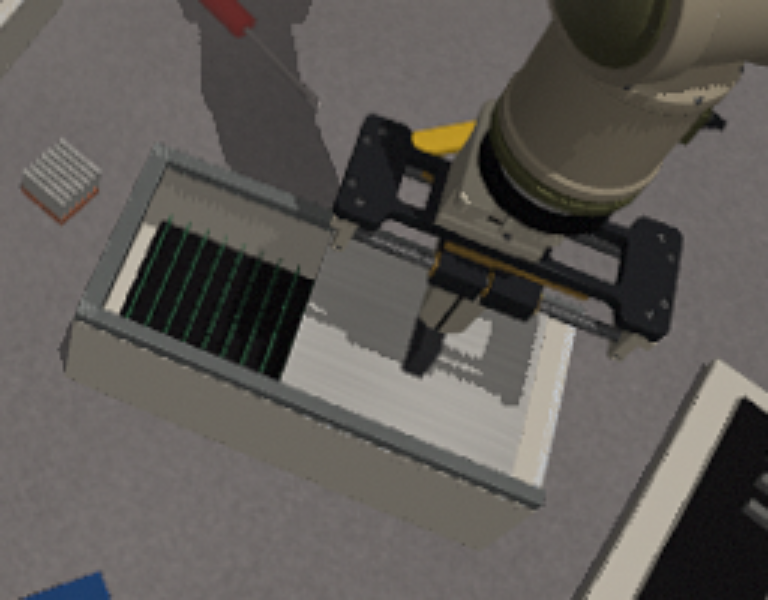

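The picture shows the fingers closed beside the pull: fingers at about crop (450,310), pull end at (420,360). The grip width reads about 0, so the grasp missed. I'll measure where the fingertips and the pull actually are.

Run:
```python
from h import *
from workcell import manip
for n in("scene","top"):
    g=manip.get_image(n);X=cloud(g)
    rel=(X-C); cx=rel@ex; cy=rel@ey
    k=(abs(cx)<.06)&(abs(cy-.06)<.08)&(X[...,2]>.115)&(X[...,2]<.2)
    for lo in np.arange(.115,.2,.0125):
        m=k&(X[...,2]>=lo)&(X[...,2]<lo+.0125)
        if m.any(): print(n,lo.round(4),m.sum(),"cx",np.percentile(cx[m],[2,50,98]).round(3),"cy",np.percentile(cy[m],[2,50,98]).round(3))
    v,u=np.nonzero(k); a,b,c,e=v.min()-25,v.max()+25,u.min()-30,u.max()+30
    print(n,a,b,c,e); a=max(a,0);c=max(c,0)
    im=g["image"][a:b,c:e,::-1]; s=min(390/im.shape[1],500/im.shape[0])
    im=cv2.resize(im,None,fx=s,fy=s,interpolation=cv2.INTER_CUBIC)
    o=np.zeros((500,395,3),np.uint8);o[:im.shape[0],:im.shape[1]]=im
    out=o if n=="scene" else np.hstack([out,o])
cv2.imwrite("pics/c3.png",out)
print(manip.get_tool_pos(),manip.get_grip_width())
```

```text
scene 0.115 45 cx [-0.015  0.021  0.023] cy [0.051 0.053 0.065]
scene 0.1275 39 cx [-0.005  0.021  0.023] cy [0.051 0.054 0.066]
scene 0.14 81 cx [0.005 0.016 0.023] cy [0.051 0.058 0.066]
scene 0.1525 40 cx [0.005 0.008 0.01 ] cy [0.043 0.057 0.068]
scene 0.165 60 cx [-0.003  0.009  0.01 ] cy [0.042 0.055 0.071]
scene 0.1775 75 cx [0.003 0.008 0.01 ] cy [0.041 0.058 0.073]
scene 0.19 52 cx [0.006 0.008 0.01 ] cy [0.041 0.056 0.073]
scene 220 299 361 447
top 0.115 48 cx [-0.023 -0.013  0.002] cy [0.052 0.052 0.063]
top 0.1275 46 cx [-0.022 -0.012  0.012] cy [0.051 0.053 0.062]
top 0.14 84 cx [-0.022 -0.015 -0.006] cy [0.052 0.057 0.065]
top 0.1525 21 cx [-0.009 -0.009  0.006] cy [0.044 0.056 0.066]
top 0.165 9 cx [-0.008  0.002  0.004] cy [0.043 0.044 0.052]
top 0.1775 9 cx [-0.004 -0.002  0.001] cy [0.042 0.043 0.043]
top 0.19 6 cx [-0.007 -0.005 -0.003] cy [0.042 0.042 0.043]
top 169 240 35 115
[0.48999761 0.29352232 0.11901137] 0.0006201374872042797
```

View pics/c3.png

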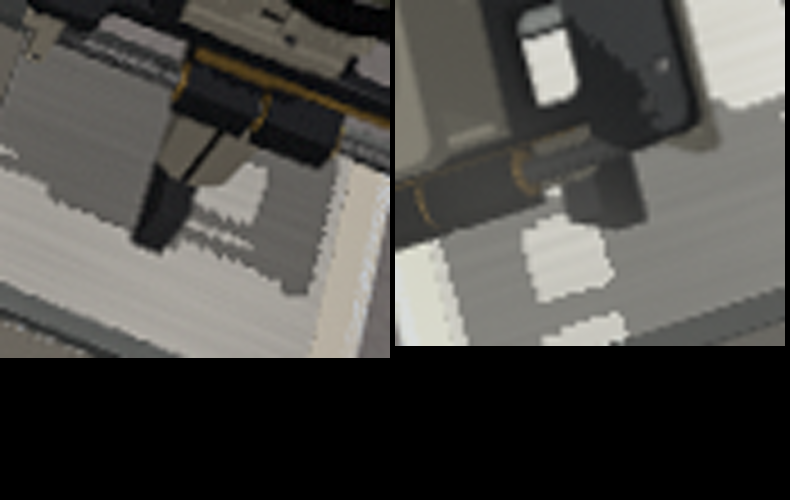

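The fingers' lateral position is right (cx≈0, cy≈0.0575). But no finger surface shows below z≈0.15 even though the TCP reads 0.119, so the fingers seem to have closed above the pull. I'll open and measure the tip height directly.

Run:
```python
from h import *
from workcell import manip
manip.open()
print(manip.get_tool_pos(),manip.get_grip_width())
for n in("scene","top"):
    g=manip.get_image(n);X=cloud(g)
    rel=(X-C); cx=rel@ex; cy=rel@ey
    for nm,k in(("+y",(cy>.09)&(cy<.135)),("-y",(cy<.03)&(cy>-.02))):
        k=k&(abs(cx)<.025)&(X[...,2]>.112)&(X[...,2]<.2)
        if k.any():
            z=np.sort(X[...,2][k]);print(n,nm,k.sum(),"zmin",z[:8].round(3),"cx",cx[k].min().round(3),cx[k].max().round(3),"cy",cy[k].min().round(3),cy[k].max().round(3))
    if n=="scene":
        cv2.imwrite("pics/c4.png",cv2.resize(g["image"][200:320,340:500,::-1],(800,600),interpolation=cv2.INTER_CUBIC))
```

```text
[0.49003571 0.29349846 0.1190101 ] 0.0925015278247622
scene +y 150 zmin [0.154 0.155 0.156 0.156 0.156 0.157 0.158 0.158] cx -0.008 0.01 cy 0.103 0.121
scene -y 100 zmin [0.112 0.152 0.156 0.157 0.157 0.158 0.158 0.159] cx -0.001 0.011 cy -0.005 0.03
top +y 56 zmin [0.153 0.154 0.155 0.155 0.156 0.156 0.157 0.158] cx -0.01 0.007 cy 0.104 0.116
top -y 6 zmin [0.161 0.164 0.165 0.166 0.166 0.166] cx -0.006 0.006 cy -0.002 -0.001
```

View pics/c4.png

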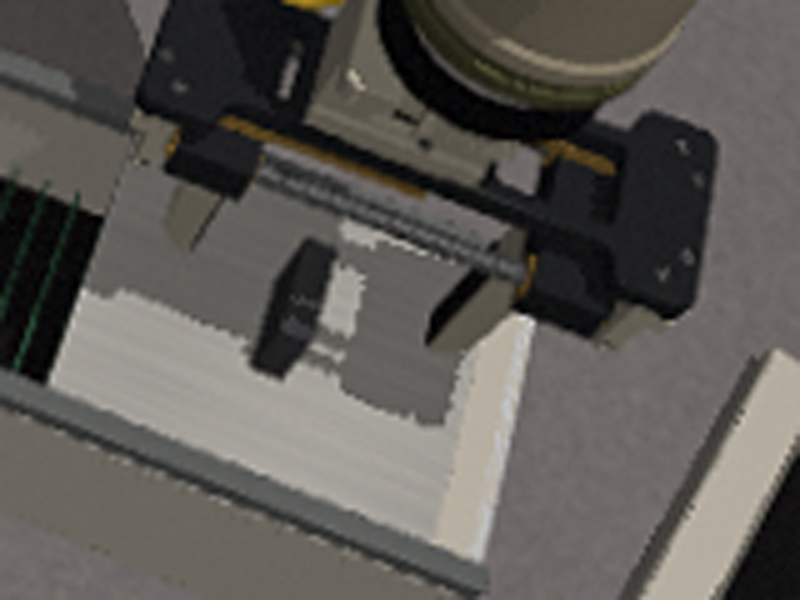

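The picture shows the open fingertips well above the door, straddling the pull at crop (290,310). Both cameras put the tips at z≈0.152, 33 mm above the reported TCP. I'll allow for that by descending about 31 mm more under a force guard, grasping, and going on only if the width reads about 14 mm.

Run:
```python
from h import *
from workcell import manip
P=np.array([.490,.2935,.089])
st=manip.move_l(P,quat(1),vel=.06,max_force=6)
print(st,manip.get_tool_pos(),manip.get_force())
manip.grasp(25); w=manip.get_grip_width(); print("w",w,manip.get_force(),manip.get_t())
if not st and .01<w<.018:
    a=P-.112*ey
    print(manip.move_l(a,quat(1),vel=.1,max_force=20),manip.get_tool_pos(),manip.get_force())
    b=P-.136*ey
    print(manip.move_l(b,quat(1),vel=.03,max_force=15),manip.get_tool_pos(),manip.get_force(),manip.get_grip_width())
    p=manip.get_tool_pos()-C; print("case frame tcp",p@ex,p@ey,manip.get_t())
g=manip.get_image("scene")
cv2.imwrite("pics/c5.png",cv2.resize(g["image"][150:350,256:512,::-1],(768,600)))
```

```text
False [0.48990919 0.29354873 0.08878804] [-0.48469319  0.04164903 -0.08844432]
w 0.01348817676363527 [-0.13519348  0.97893704 -0.19866469] 11.7333
False [0.52200782 0.18591658 0.08901841] [ 4.91367061 -0.33541733 -3.59431414]
True [0.52553893 0.17415216 0.08896181] [-0.99217544  1.46079568  4.73578877] 0.01342676688871308
case frame tcp 0.0005022952027895057 -0.06566642671083747 13.5583
```

View pics/c5.png

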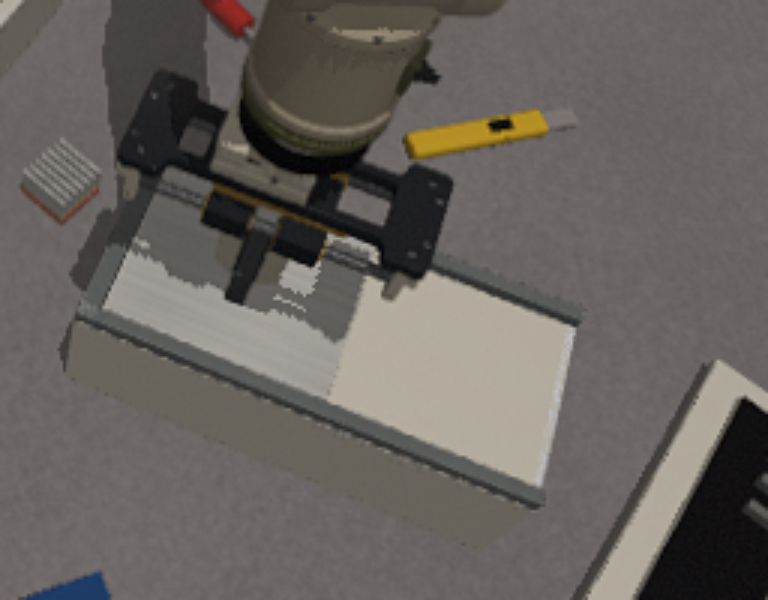

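The picture shows the door over the opening, up against the end bar at left (105,300), with the pull gripped near (245,265). The stop came at y=-0.0657 against -0.067 expected. I'll press once more slowly to be sure, then release, rise and check.

Run:
```python
from h import *
from workcell import manip
b=manip.get_tool_pos()-.008*ey; b[2]=.089
print(manip.move_l(b,quat(1),vel=.01,max_force=20),manip.get_tool_pos(),manip.get_force())
p=manip.get_tool_pos()-C; print("tcp",p@ex,p@ey,manip.get_t())
manip.open()
p=manip.get_tool_pos();p[2]=.25
manip.move_l(p,quat(1),vel=.15)
p=p+np.array([-.12,-.15,.1])*[1,1,1]
try: manip.move_l(p,vel=.2)
except manip.Unreachable: print("unreach")
print(manip.get_t(),manip.get_force())
for n in("scene","top"):
    g=manip.get_image(n);X=cloud(g);r=X-C;cx=r@ex;cy=r@ey
    k=(abs(cx)<.05)&(abs(cy)<.12)&(X[...,2]>.141)&(X[...,2]<.154)
    if k.any(): print(n,k.sum(),"pull cx",np.percentile(cx[k],[2,98]).round(4),"cy",np.percentile(cy[k],[2,50,98]).round(4))
    if n=="scene": cv2.imwrite("pics/c6.png",cv2.resize(g["image"][:,:,::-1],(800,600)))
```

```text
True [0.52552595 0.17433007 0.08896277] [0.18914434 0.30266339 4.10474444]
tcp 0.000540119418450657 -0.06549209576980024 14.15
17.9167 [0.15649455 0.79298888 0.13518323]
scene 131 pull cx [-0.0208  0.0217] cy [-0.073  -0.0672 -0.0612]
```

View pics/c6.png

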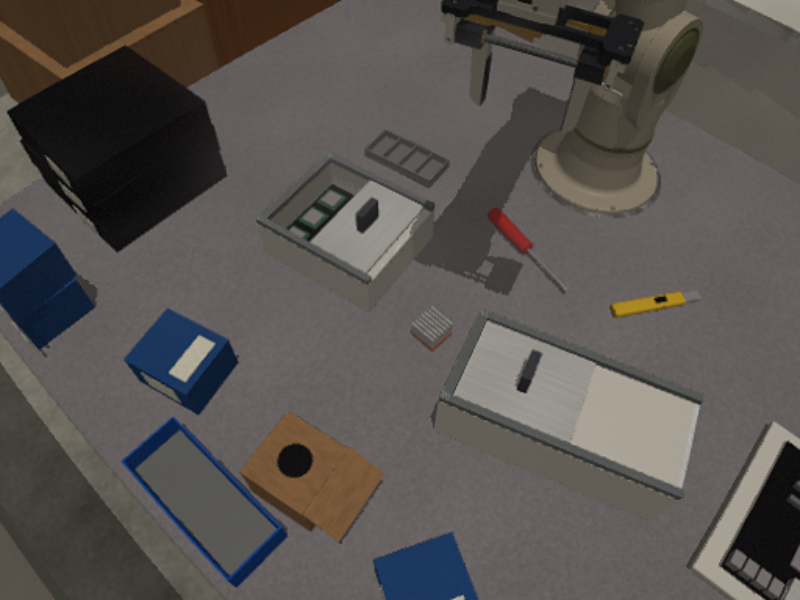

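The picture shows the long door at the end bar with its pull at (530,370) and no opening visible. The pull measures cy=-0.067, as it should when shut. The short case's door still stands open (pull at 367,214), nothing else has moved, and the arm is clear.

```bash
python3 -c "
from workcell import manip
manip.sign_off();print(manip.get_t())"
```

```text
the job is handed in; nothing more can be done
the job is handed in; nothing more can be done
```

The long case's door is shut against its end bar, and I handed the job in at about 18 s on the robot's clock. I gripped the door's pull, slid it about 125 mm, released it and moved the arm clear.

**Last checks**
- **Long door:** after release, the scene camera put the middle of the pull at case y = -67.2 mm, against -67 mm for shut. The picture shows no gap at the bar.
- **Stop at the bar:** the door met a firm stop, and a second slow press moved it no further.
- **Short case:** its door was never touched and still stands open in the last picture. Nothing else was disturbed.

**What failed or disagreed**
- **First grasp:** it closed on air above the pull. Both cameras showed the real fingertips about 33 mm higher than the reported tool position. I went about 30 mm lower, and the second grip read 13.5 mm on the 14 mm pull.
- **Position at the stop:** the robot's own reading was y = -65.5 mm, 1.5 mm short of shut. That is within the 2 mm camera calibration behind my case position.
- **Top camera:** it gave no final reading of the pull, so the closing position rests on the scene camera and the stop.

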